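# Find the rocking jar lid and push it home

### The job

Four salve jars stand in a wooden crate and one of their identical push-on lids is not home: with closed fingertips press on the lids near the edge, one after another, until you find the one that rocks, then push that lid down in the middle until it is fully home. Only touch and press: do not pinch, lift or take off any lid, and leave the loose things beside the crate where they are.

Things in the scene. Friction and masses are not known exactly. Their poses are not given: they have to be found in the camera images.
- lid_a: One of four identical round aluminium push-on lids (the descriptions of lid_a to lid_d hold for all four), 70 mm in diameter, flat top; origin at the centre of the top face, z up out of it. Top plate 3 mm thick; a 10 mm skirt below it fits loosely (1 mm) round the jar's mouth, neither screwed nor clipped. Jars stand at different depths: lid tops are 71 to 81 mm above the table.
- lid_c: As lid_a. Three of the four lids sit solid on their jar's rim (29 mm radius). One, and any of the four can be it, stands level but 4 mm too high on a 14 mm wide plug in the middle of the jar's mouth.
- lid_b: As lid_a. Whichever lid stands on its plug rocks: pressed more than 15 mm from its centre, with hardly any force, it tips toward the finger by about 0.16 rad (its edge goes down about 4 mm) until it meets the rim, and tips back level when let go. A test press of 4 to 10 N near the edge is plenty.
- lid_d: As lid_a. Pressed at its centre the lid on its plug is firm up to about 12 N; above that the plug slides down, the lid sinks 4 mm onto the rim and stays there, solid like the others. 15 to 25 N at the centre seats it.
- crate: open wooden packing crate, 200 x 200 mm, walls 45 mm high, fixed to the table; four compartments in two rows of two, one amber glass jar (62 mm wide) in each, 92 mm apart; origin under its centre, x and y along its sides. The crate and jars do not move when pushed.
- salve_tin: loose round aluminium tin, 59 mm wide, 28 mm high, beside the crate's +y side; origin under its centre; leave alone
- vial_1: loose upright sample vial with black cap, 23 mm wide, 55 mm high, beside the crate's +y side; origin under its centre; leave alone
- rubber_bung: loose red-brown rubber bung, 31 mm wide, 26 mm high, beside the crate's -y side; origin under its centre; leave alone
- bottle_cap: loose white cap, 33 mm wide, 10 mm high, beside the crate's -y side; origin under its centre; leave alone
Mind the look-alikes: they are no part of the job. What is shaped like the lid_b but red is not meant. What is shaped like the lid_d but turquoise is not meant.

How it is judged (in metres and radians):
On the way, in this order (a step that is already met when the one before it is completed fails the run):
1. a lid, pressed by the fingers, rocks: it tips by more than 0.07 rad (((angle between lid_a's own z axis and vertical above 0.07 rad and contact force between the fingers and lid_a above 0.3 N) or (angle between lid_b's own z axis and vertical above 0.07 rad and contact force between the fingers and lid_b above 0.3 N) or (angle between lid_c's own z axis and vertical above 0.07 rad and contact force between the fingers and lid_c above 0.3 N) or (angle between lid_d's own z axis and vertical above 0.07 rad and contact force between the fingers and lid_d above 0.3 N))), for 0.1 s.
2. the loose lid has gone down onto its rim: 3 to 6 mm from where it began, and level within 0.03 rad (((distance of lid_a from where it was at the start of the episode between 0.003 and 0.006 m and angle between lid_a's own z axis and vertical below 0.03 rad) or (distance of lid_b from where it was at the start of the episode between 0.003 and 0.006 m and angle between lid_b's own z axis and vertical below 0.03 rad) or (distance of lid_c from where it was at the start of the episode between 0.003 and 0.006 m and angle between lid_c's own z axis and vertical below 0.03 rad) or (distance of lid_d from where it was at the start of the episode between 0.003 and 0.006 m and angle between lid_d's own z axis and vertical below 0.03 rad))), for 0.2 s.
At the end, for the whole second after the job is handed in: One lid (the one that rocked) has gone down 3 to 6 mm from where it began; all four lids are level within 0.03 rad, within 6 mm of where they began and at rest; the four loose bystanders are within 20 mm of where they began (((distance of lid_a from where it was at the start of the episode between 0.003 and 0.006 m and angle between lid_a's own z axis and vertical below 0.03 rad) or (distance of lid_b from where it was at the start of the episode between 0.003 and 0.006 m and angle between lid_b's own z axis and vertical below 0.03 rad) or (distance of lid_c from where it was at the start of the episode between 0.003 and 0.006 m and angle between lid_c's own z axis and vertical below 0.03 rad) or (distance of lid_d from where it was at the start of the episode between 0.003 and 0.006 m and angle between lid_d's own z axis and vertical below 0.03 rad)) and angle between each of lid_a, lid_b, lid_c, lid_d's own z axis and vertical below 0.03 rad and distance of each of lid_a, lid_b, lid_c, lid_d from where it was at the start of the episode below 0.006 m and linear speed of each of lid_a, lid_b, lid_c, lid_d below 0.02 m/s and distance of each of salve_tin, vial_1, rubber_bung, bottle_cap from where it was at the start of the episode below 0.02 m); the robot touches nothing.
It fails at once if a lid is lifted, carried or pushed off its jar (more than 12 mm from its start, or tipped by more than 0.4 rad) (distance of any of lid_a, lid_b, lid_c, lid_d from where it was at the start of the episode above 0.012 m or angle between any of lid_a, lid_b, lid_c, lid_d's own z axis and vertical above 0.4 rad).
It fails at once if a loose thing beside the crate is moved by more than 20 mm (distance of any of salve_tin, vial_1, rubber_bung, bottle_cap from where it was at the start of the episode above 0.02 m).
It also fails if it takes over 42 s, if anything falls off the work surface, if the arm or the gripper's body presses on something with over 40 N, if the wrist force passes 120 N, or if a joint passes its speed limit or range.

### The arm

A 6-joint arm with a two-finger parallel gripper is mounted at the origin on a cart in front of the work surface, level with it; the furniture and walls round the work are solid. World frame = base frame: x ahead of the robot, y to its left, z up, the work surface at z = 0. Lengths are in mm, angles in rad, forces in N, time in s.
With the tool pointing down it reaches from about 350 to 950 mm from the base axis. Payload 17.4 kg.
Tool frame: the origin (TCP) lies midway between the tips of the shut fingers; the grasp point (between the pads) lies arm.pinch_z behind it (arm.pinch_z is the distance from the TCP to the grasp point, in mm); z points along the fingers, y is the direction in which the jaws open and shut (so a half turn about z gives the same grasp; the last joint's range is limited). The gripper opens to 93 mm and grips with 3 to 60 N. Pads are 15 mm wide; open, the fingers measure 128 mm over their backs; the gripper's body (75 mm by 188 mm) begins 65 mm behind the grasp point.
Start: joints at [-1.144, 0.116, 1.442, -0, 1.584, -0.038], TCP at [302.557, -603.4, 188.946] pointing down, gripper open.
Joint ranges: [-2.83, 2.83], [-0.83, 2.19], [0.07, 2.5], [-1.14, 4.28], [0.01, 3], [-2.97, 2.97]. Speed limits (rad/s): [1.89, 1.89, 2.22, 3.14, 3.14, 3.14].

### API

Orientations are given as a unit quaternion [x, y, z, w].
In Python, from workcell import monitor, grab_frame, job, spotter, arm gives the robot as it stands.
- The arm moves only by the tool play_rows, never from a script. Its argument "steps" is a list of rows, each a list of 5 numbers: the shift along the world's x, y, z in m, then the turn about the world's z in rad, then the opening, from 0 (shut) to 1 (fully open). In form: [[x, y, z, roll, hand], ...]. A call has 1 to 5 rows; each row is the pose to reach, as a shift and turn from the pose commanded when the call began; what a row does not reach only later rows make up. A row lasts 1/10 s, in which the tool goes at most 50 mm and 8.59 degrees, less where a joint would pass 70% of its speed; a pose out of reach is approached as far as the arm can. A call with a gripper value outside its range is refused whole. The fingers move at their own pace and stop on an object; "newtons" is the grip in N (left out, the last holds). Time passes only in rows, so rows that repeat a pose let the fingers close. It gives the time, the measured TCP pose, the force and the opening at its end, in the units of the state.
- monitor.get_state(): the state, without advancing time (a new reading comes with each control period).
- grab_frame(name): name is "scene" or "top" or "wrist"; returns a dict with "img" (480x640x3 uint8, red, green, blue), "K" (3x3 intrinsics, pixels), "k1" (the pictures are not rectified: a ray, as slopes to the right and down, at radius r is drawn at 1 + k1 r^2 times it, then the intrinsics apply), "xyz" and "attitude" of the camera in the world; the wrist camera has in their place "mount" (4x4, takes a point from camera to tool coordinates, whose origin is the TCP and whose axes are the flange's). Camera axes: x right, y up, looking along -z (the intrinsics and any distortion apply to the point x, -y, -z); pixel columns grow to the right and rows downward; lengths in mm; the calibration is good to about 2 mm. A picture is of the moment at which its call begins: read the wrist's pose just before it. There is no depth.
- job.finish_job(): hands the job in, once; it reports no verdict.
Trained networks look in the newest picture that a camera, given by its name, has taken for a name from the list of things; names that differ only in an ending like _2 or _b are one class to them, and where a whole thing is asked for, a point or a joint stands for the part that bears it (a point fixed in the world has none). Each returns a list of dicts, best first, with "conf" (0 to 1); they miss things now and then, are a little off and sometimes report something else, mostly with a low value. They report only what shows in the picture. A call takes as long as a camera call. They do not tell look-alikes from the thing itself.
- spotter.silhouettes(camera, target): "pixels" (480x640 bool, what is visible of it) and "pixel" ([column, row] in pixels, amid what is visible of it).
- spotter.mark_of(camera, target): "pixel" ([column, row] in pixels: a listed point, or the origin of a listed thing).
The state is a dict: "clock": time; "joint_positions": joint angles; "qvel": joint speeds; "tau": joint torques, N m; "eef_pos": TCP position; "ee_rot": TCP orientation; "ft_force": force on the tool from outside, world axes, zero at the start; "ft_torque": the same for the moment, N m; "grip_width": opening from 0.0 (shut) to 1.0 (fully open).
Only numpy, scipy, OpenCV 4.12 (cv2) and the standard library are available. Lean on these libraries where they do the work, as an engineer would, in place of code of your own. Each camera call takes 0.05 s, during which the arm holds its last target.

## Working session

There is one attempt and no reset: what is moved stays moved. The work goes in short steps, Python scripts to look and compute and a tool call to move; the robot and the scene stay as the last step left them, time stands still between calls to the robot, and variables do not carry over. Pictures are saved under pics/ and viewed, and the job is handed in when it is done.

Besides the shell and the picture viewer there is one more tool, called after "Emit:" as name(argument=value, ...) on one line, values as JSON. play_rows: Moves the arm, as the interface text tells. Its arguments: {"type":"object","properties":{"steps":{"type":"array"},"newtons":{"type":"number"}},"required":["steps"]}

```bash
mkdir -p pics
cat > h.py <<'E'
import numpy as np, cv2
from workcell import monitor, grab_frame, job, spotter, arm
from scipy.spatial.transform import Rotation as R
def save(n,im): cv2.imwrite('pics/'+n+'.png', im[:,:,::-1])
def campose(f,st=None):
    if 'xyz' in f:
        a=np.array(f['attitude'],float); 
        Rm=R.from_quat(a).as_matrix() if a.size==4 else a.reshape(3,3)
        return np.array(f['xyz'],float),Rm
    M=np.array(f['mount'],float); T=R.from_quat(st['ee_rot']).as_matrix()
    return np.array(st['eef_pos'])+T@M[:3,3], T@M[:3,:3]
def ray(f,px,st=None):
    p,Rm=campose(f,st); K=np.array(f['K'])
    u=cv2.undistortPoints(np.array([[px]],float),K,np.array([f['k1'],0,0,0,0.]))[0,0]
    d=Rm@np.array([u[0],-u[1],-1]); return p,d/np.linalg.norm(d)
def at_z(f,px,z,st=None):
    p,d=ray(f,px,st); return p+d*(z-p[2])/d[2]
def proj(f,X,st=None):
    p,Rm=campose(f,st); c=Rm.T@(np.array(X,float)-p); x,y=c[0]/-c[2],-c[1]/-c[2]
    s=1+f['k1']*(x*x+y*y); K=np.array(f['K']); return np.array([K[0,0]*x*s+K[0,2],K[1,1]*y*s+K[1,2]])
E
python3 - <<'E'
from h import *
print(monitor.get_state()); print(arm.pinch_z)
for n in ('scene','top','wrist'):
    f=grab_frame(n); save(n+'0',f['img']); print(n,{k:v for k,v in f.items() if k!='img'})
    for t in ('lid_a','salve_tin'):
      for s in spotter.silhouettes(n,t): print(n,t,s['conf'],s['pixel'],s['pixels'].sum())
    for s in spotter.mark_of(n,'lid_a'): print(' m',s)
E
```

```text
{'clock': 0.0, 'joint_positions': array([-1.14378832e+00,  1.16466159e-01,  1.44226054e+00,  1.57190989e-05,
        1.58401463e+00, -3.77967752e-02]), 'qvel': array([-0.00049203, -0.00143313, -0.00018719, -0.00086737, -0.00118687,
       -0.0006442 ]), 'tau': array([ 1.25431219e-03, -7.21248794e+01, -6.22616386e+01,  7.80502358e-02,
        2.37686868e-02, -6.39363634e-05]), 'eef_pos': array([ 302.46535549, -603.16760035,  188.22150672]), 'ee_rot': array([ 9.73115711e-01,  2.30316052e-01, -1.03355217e-04, -5.65019264e-04]), 'ft_force': array([-0.40109434,  0.28950013,  0.52908947]), 'ft_torque': array([ 0.02314713, -0.01706027, -0.0474325 ]), 'grip_width': 0.9981082658556661}
18.8
scene {'K': array([[524.36790157,   0.        , 316.67894514],
       [  0.        , 524.36790157, 242.19098269],
       [  0.        ,   0.        ,   1.        ]]), 'k1': 0.03339066957166851, 'xyz': array([176.87782332, 608.06303463, 783.39431399]), 'attitude': array([-0.09483033,  0.35947611,  0.89556932, -0.24441713])}
scene lid_a 0.96 [323.9, 249.6] 1012
scene lid_a 0.86 [335.7, 217.4] 822
scene lid_a
[... 1175 characters left out ...]
.5, 250.2], 'conf': 0.75}
 m {'pixel': [242.1, 314.5], 'conf': 0.68}
 m {'pixel': [388.6, 243.6], 'conf': 0.67}
 m {'pixel': [374.9, 198.6], 'conf': 0.6}
wrist {'K': array([[343.67173474,   0.        , 317.92137975],
       [  0.        , 343.67173474, 236.06468023],
       [  0.        ,   0.        ,   1.        ]]), 'k1': 0.0056377275585870875, 'mount': array([[ 1.32313488e-04,  9.56610815e-01,  2.91368720e-01,
         8.16726855e+01],
       [ 9.99999975e-01, -7.48474419e-05, -2.08373818e-04,
         1.62153236e-01],
       [-1.77524444e-04,  2.91368740e-01, -9.56610802e-01,
        -1.96744906e+02],
       [ 0.00000000e+00,  0.00000000e+00,  0.00000000e+00,
         1.00000000e+00]])}
```

View pics/scene0.png

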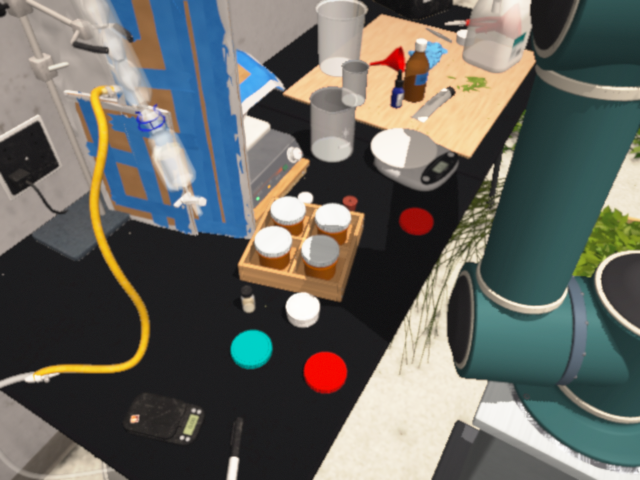

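View pics/top0.png

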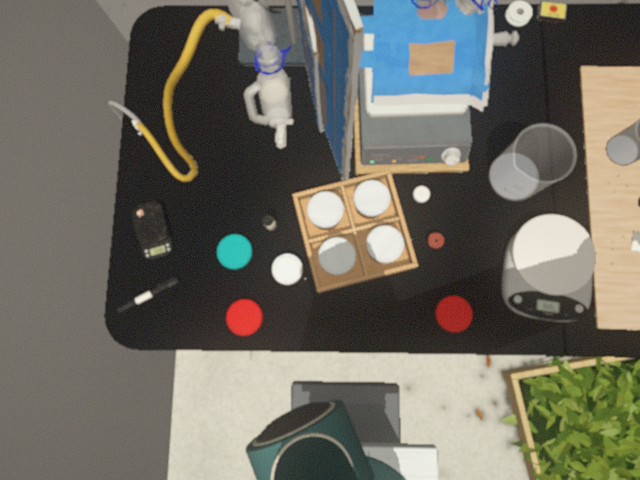

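Run:
```python
from h import *
fs=grab_frame('scene'); ft=grab_frame('top')
# aluminium lids: triangulate silhouette centres
S={'1':[335.7,217.4],'2':[288.3,212.4],'3':[323.9,249.6],'4':[272.8,240.7]}
T=[[374.4,199.1],[384.6,244.3],[323.1,209.7],[335,255.9]]
for k,s in S.items():
    for t in T:
        p1,d1=ray(fs,s);p2,d2=ray(ft,t)
        A=np.stack([d1,-d2],1); l=np.linalg.lstsq(A,p2-p1,rcond=None)[0]
        q1=p1+l[0]*d1;q2=p2+l[1]*d2
        if np.linalg.norm(q1-q2)<15: print(k,t,((q1+q2)/2).round(1),np.linalg.norm(q1-q2).round(1))
for t in T: print(t,at_z(ft,t,76).round(1))
im=ft['img'][150:350,180:500]; save('topcrop',cv2.resize(im,None,fx=2.5,fy=2.5,interpolation=cv2.INTER_CUBIC))
```

```text
1 [384.6, 244.3] [523.2 -58.9  68.6] 6.0
2 [374.4, 199.1] [618.9 -40.6  50. ] 1.2
3 [384.6, 244.3] [547.  -69.7 -49.6] 6.3
3 [335, 255.9] [498.3  33.9  75.2] 8.5
4 [323.1, 209.7] [590.9  58.6  70.8] 1.4
[374.4, 199.1] [611.6 -38.6  76. ]
[384.6, 244.3] [524.8 -57.   76. ]
[323.1, 209.7] [590.3  58.7  76. ]
[335, 255.9] [502.2  35.4  76. ]
```

The scene view shows the crate with four grey or white aluminium lids at scene pixels (334,217), (288,212), (273,240) and (321,251). In the top view they are at (384,244), (374,199), (323,210) and (335,256).

Look-alikes to leave out:
- turquoise disc: top (234,251)
- red discs: top (244,317) and (453,314)
- salve tin (white): top (287,268)
- bottle cap (small, white): top (421,194)

The blue panel stands close behind the crate, so I'll measure its clearance.

Run:
```python
from h import *
fs=grab_frame('scene'); ft=grab_frame('top')
save('topcrop2',cv2.resize(ft['img'][130:310,240:480],None,fx=3.2,fy=3.2,interpolation=cv2.INTER_CUBIC))
save('scenecrop',cv2.resize(fs['img'][120:310,180:400],None,fx=3,fy=3,interpolation=cv2.INTER_CUBIC))
print('panel base', at_z(fs,[251,235],0), at_z(ft,[343,178],0))
for z in (0,100,200,300,400,500): print(z,at_z(fs,[250,235],0).round(0), at_z(ft,[343,178],z).round(0))
X=at_z(fs,[250,235],0)
for z in (0,50,100,200,300,400): print(z,proj(fs,[X[0],X[1],z]).round(),proj(ft,[X[0],X[1],z]).round())
```

```text
panel base [6.79481526e+02 1.33178242e+01 1.13686838e-13] [676.23292739  20.0502131    0.        ]
0 [681.  14.  -0.] [676.  20.   0.]
100 [681.  14.  -0.] [646.  22. 100.]
200 [681.  14.  -0.] [615.  23. 200.]
300 [681.  14.  -0.] [584.  25. 300.]
400 [681.  14.  -0.] [554.  27. 400.]
500 [681.  14.  -0.] [523.  28. 500.]
0 [250. 235.] [346. 176.]
50 [248. 218.] [346. 168.]
100 [246. 199.] [347. 160.]
200 [240. 158.] [349. 140.]
300 [234. 109.] [351. 113.]
400 [227.  52.] [354.  78.]
```

View pics/topcrop2.png

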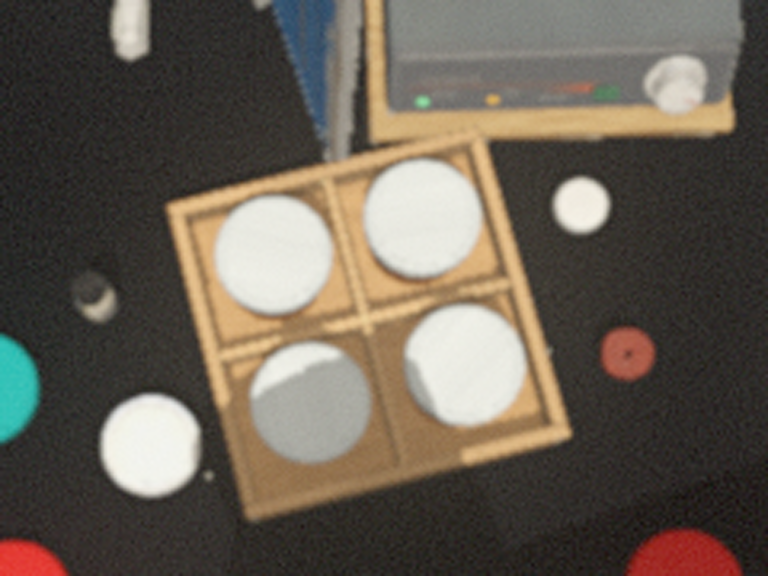

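View pics/scenecrop.png

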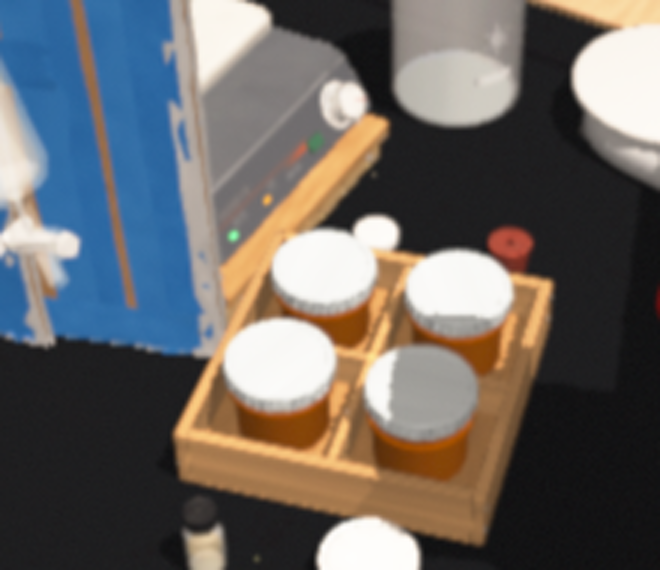

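The panel's vertical near edge is at about x=680, y=15, and the equipment lies behind it. If I turn the tool so its camera side faces the robot, the jaws lie along y and the gripper keeps clear of the panel. I'll shut the hand and swing over in stages.

Emit:
play_rows(steps=[[0.0,0.0,0.05,0.0,0],[0.04,0.05,0.08,0.15,0],[0.04,0.1,0.08,0.3,0],[0.04,0.15,0.08,0.45,0],[0.04,0.15,0.08,0.6,0]], newtons=20)

```text
clock: 1.3
eef_pos: [343.0, -450.3, 270.2]
ee_rot: [0.86, 0.511, 0.0, 0.001]
ft_force: [-0.3, 0.2, 0.8]
grip_width: 0.617
```

Emit:
play_rows(steps=[[0.01,0.05,0,0.15,0],[0.02,0.1,0,0.3,0],[0.03,0.15,0,0.45,0],[0.04,0.2,0,0.6,0],[0.04,0.22,0,0.7,0]])

```text
clock: 1.8
eef_pos: [382.9, -230.5, 269.4]
ee_rot: [0.632, 0.775, 0.0, 0.001]
ft_force: [-0.0, -0.6, -0.2]
grip_width: 0.184
```

Emit:
play_rows(steps=[[0.02,0.05,0,0.15,0],[0.04,0.1,0,0.3,0],[0.06,0.15,0,0.45,0],[0.08,0.2,0,0.6,0],[0.09,0.23,0,0.7,0]])

```text
clock: 2.3
eef_pos: [472.9, -1.1, 269.2]
ee_rot: [0.329, 0.944, 0.0, 0.0]
ft_force: [0.1, -1.4, -0.4]
grip_width: 0.005
```

Emit:
play_rows(steps=[[0,0,0,0.15,0],[0,0,0,0.3,0],[0,0,0,0.45,0],[0,0,0,0.6,0],[0,0,0,0.676,0]])

```text
clock: 2.8
eef_pos: [472.5, -3.3, 269.1]
ee_rot: [-0.003, 1.0, -0.0, 0.0]
ft_force: [-0.3, 0.3, -0.1]
grip_width: 0.003
```

Run:
```python
from h import *
st=monitor.get_state(); f=grab_frame('wrist'); save('w1',f['img'])
print({k:np.round(v,4).tolist() for k,v in st.items()})
sl=spotter.silhouettes('wrist','lid_a')
for s in sl:
    print(s['conf'],s['pixel'],s['pixels'].sum(),at_z(f,s['pixel'],76,st).round(1))
ft=grab_frame('top')
import pickle
tl=spotter.silhouettes('top','lid_a')
for s in sl:
  for t in tl:
    p1,d1=ray(f,s['pixel'],st);p2,d2=ray(ft,t['pixel'])
    l=np.linalg.lstsq(np.stack([d1,-d2],1),p2-p1,rcond=None)[0]
    q1=p1+l[0]*d1;q2=p2+l[1]*d2
    if np.linalg.norm(q1-q2)<8 and 30<q1[2]<120: print(s['pixel'],t['pixel'],((q1+q2)/2).round(1),np.linalg.norm(q1-q2).round(1))
```

```text
{'clock': 2.8, 'joint_positions': [-0.061, -0.3396, 1.7318, -0.0, 1.7491, -1.6372], 'qvel': [-0.0025, 0.0003, 0.0009, 0.0007, -0.0002, -0.6846], 'tau': [0.1609, -34.2699, -62.5753, -0.0196, 0.0749, 0.4046], 'eef_pos': [472.5417, -3.3264, 269.0759], 'ee_rot': [-0.0027, 1.0, -0.0, 0.0001], 'ft_force': [-0.3354, 0.2976, -0.0737], 'ft_torque': [0.0558, -0.0965, -0.0265], 'grip_width': 0.0033}
0.9 [168.2, 139.9] 2610 [ 401.5 -167.1   76. ]
0.86 [491.3, 127.8] 2645 [387.1 183.4  76. ]
0.81 [275.2, 303.9] 419 [600.2 -56.6  76. ]
0.8 [271.8, 242.6] 2616 [518.8 -58.2  76. ]
0.67 [367.3, 291.5] 1879 [582.3  58.8  76. ]
0.65 [494.6, 224.2] 2164 [494.7 203.8  76. ]
0.6 [347.2, 231.3] 2673 [504.3  31.4  76. ]
```

View pics/w1.png

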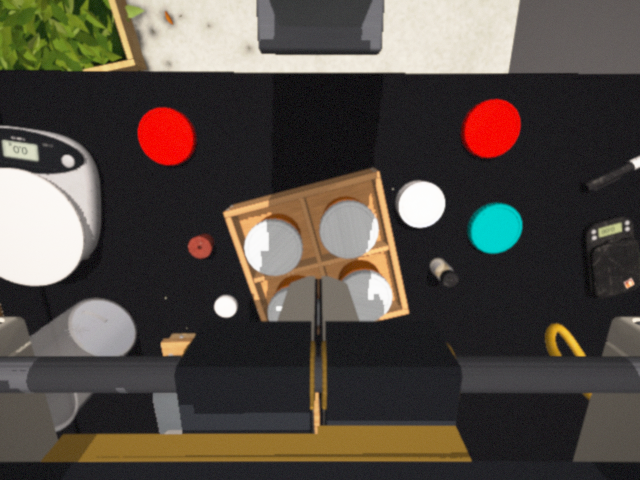

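The wrist view shows the near lids at (272,243) and (348,230), with the far two partly behind the fingers at about (300,300) and (368,293). The tool was still turning during that picture, so I'll take it again at rest.

```bash
cat >> h.py <<'E'
def lids(sl,f,st=None,z=76):
    out=[]
    for s in sl:
        m=s['pixels'].astype(np.uint8); c=max(cv2.findContours(m,0,1)[0],key=cv2.contourArea)
        (cx,cy),_=cv2.minEnclosingCircle(c)
        rgb=f['img'][s['pixels']].mean(0)
        if rgb.max()-rgb.min()>30: continue
        out.append((s['conf'],s['pixel'],at_z(f,s['pixel'],z,st).round(1).tolist(),at_z(f,(cx,cy),z,st).round(1).tolist()))
    return out
E
python3 - <<'E'
from h import *
st=monitor.get_state(); f=grab_frame('wrist')
st=monitor.get_state(); f=grab_frame('wrist')
print(st['eef_pos'],st['ee_rot'],st['qvel'].round(3),st['clock'])
for l in lids(spotter.silhouettes('wrist','lid_a'),f,st): print(l)
f=grab_frame('top')
for l in lids(spotter.silhouettes('top','lid_a'),f): print('top',l)
for m in spotter.mark_of('top','crate'): print(m, at_z(f,m['pixel'],0))
E
```

```text
[472.55011189  -3.39274866 269.00823569] [ 1.60335976e-03  9.99998712e-01 -3.54750568e-06  7.21223925e-05] [ 0.001  0.001 -0.002  0.001 -0.001 -0.006] 3.05
(0.92, [271.0, 246.1], [522.7, -59.7, 76.0], [525.1, -56.4, 76.0])
(0.81, [366.6, 294.3], [586.6, 57.1, 76.0], [587.3, 55.2, 76.0])
(0.62, [348.0, 231.9], [505.3, 32.0, 76.0], [502.1, 32.2, 76.0])
```

The crate fit, with spacing 92 mm and yaw about 13.5°, gives these lid centres:

| Lid | x (mm) | y (mm) |
|---|---|---|
| Near right (NR) | 523 | -56 |
| Near left (NL) | 502 | 34 |
| Far left (FL) | 591 | 56 |
| Far right (FR) | 612 | -36 |

I'll test each lid 26 mm toward the robot from its centre, starting with NR.

Emit:
play_rows(steps=[[0.0245,-0.0525,-0.05,0,0],[0.0245,-0.0525,-0.1,0,0],[0.0245,-0.0525,-0.14,0,0],[0.0245,-0.0525,-0.165,0,0],[0.0245,-0.0525,-0.175,0,0]])

```text
clock: 3.8
eef_pos: [495.3, -55.9, 90.1]
ee_rot: [0.001, 1.0, 0.0, -0.003]
ft_force: [-0.5, 0.3, -0.2]
grip_width: 0.007
```

Emit:
play_rows(steps=[[0,0,-0.005,0,0],[0,0,-0.007,0,0],[0,0,-0.009,0,0],[0,0,-0.01,0,0]])

```text
clock: 4.2
eef_pos: [497.7, -55.9, 85.2]
ee_rot: [0.0, 1.0, -0.0, 0.001]
ft_force: [-0.9, 0.1, 0.1]
grip_width: 0.006
```

Run:
```python
from h import *
f=grab_frame('scene'); save('s2',cv2.resize(f['img'][120:320,180:420],None,fx=3,fy=3,interpolation=cv2.INTER_CUBIC))
print(monitor.get_state()['eef_pos'],monitor.get_state()['ft_force'])
```

```text
[497.5293664  -55.85961958  84.87606264] [ 0.09042031 -0.49492463 -0.01475709]
```

View pics/s2.png

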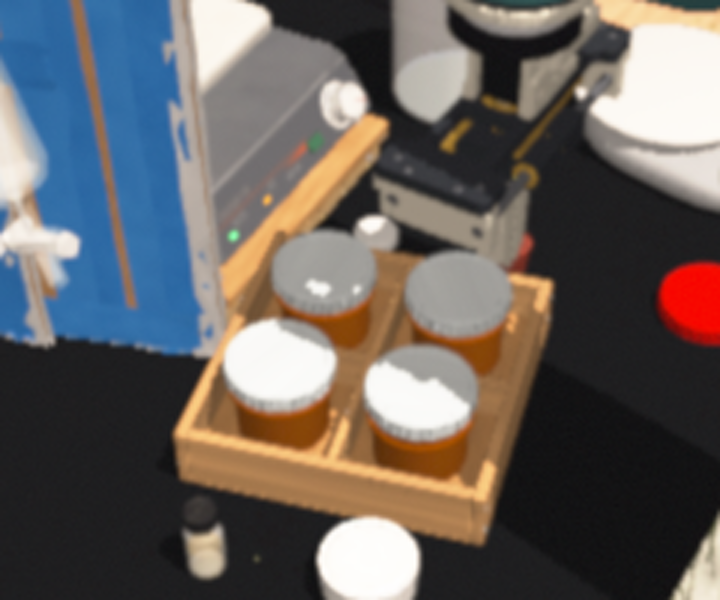

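Run:
```python
from h import *
f=grab_frame('scene'); st=monitor.get_state(); g=grab_frame('top'); w=grab_frame('wrist')
im=f['img'].copy()
X=st['eef_pos']
P={'tcp':X,'NR':[523,-56,76],'FR':[612,-36,76],'NL':[502,34,76],'FL':[591,56,76]}
for k,x in P.items(): 
    p=proj(f,x); print(k,p.round(1),proj(g,x).round(1),proj(w,x,st).round(1)); cv2.circle(im,tuple(int(v) for v in p),1,(255,0,255),-1)
save('s3',cv2.resize(im[120:320,260:420],None,fx=3.5,fy=3,interpolation=cv2.INTER_CUBIC))
save('t3',cv2.resize(g['img'][130:330,250:500],None,fx=3,fy=3,interpolation=cv2.INTER_CUBIC)); save('w3',w['img'])
```

```text
tcp [345.3 216.7] [384.6 258.3] [318.  268.9]
NR [333.7 215.3] [384.1 245.3] [317.8 299.8]
FR [289.8 205.5] [373.  198.9] [345.  408.7]
NL [319.9 248.1] [335.8 256. ] [457.6 270.4]
FL [273.  237.8] [324.6 209.4] [473.7 385.1]
```

View pics/s3.png

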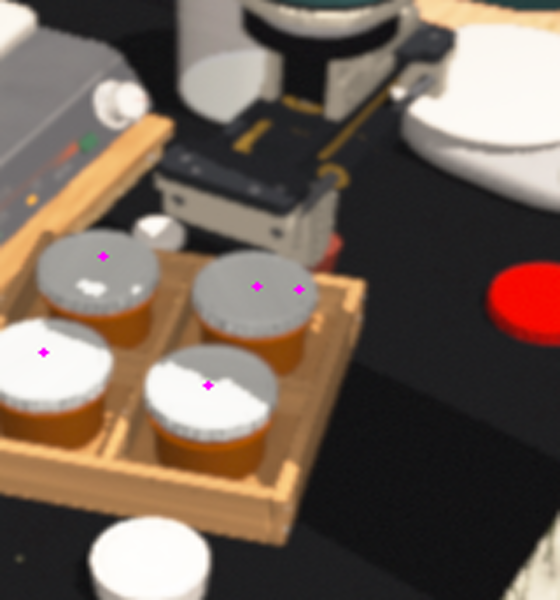

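View pics/w3.png

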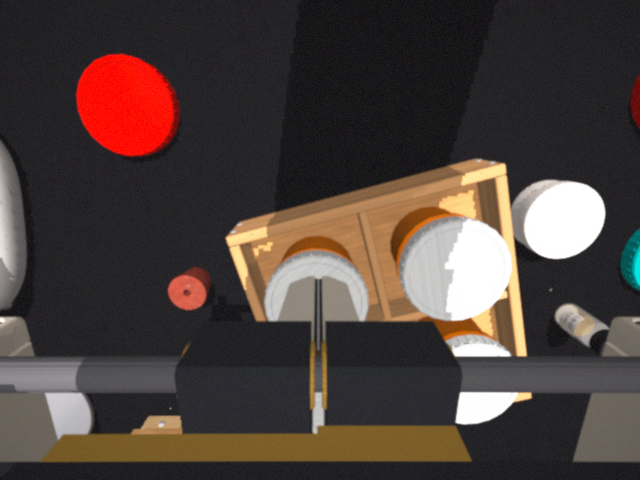

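View pics/t3.png

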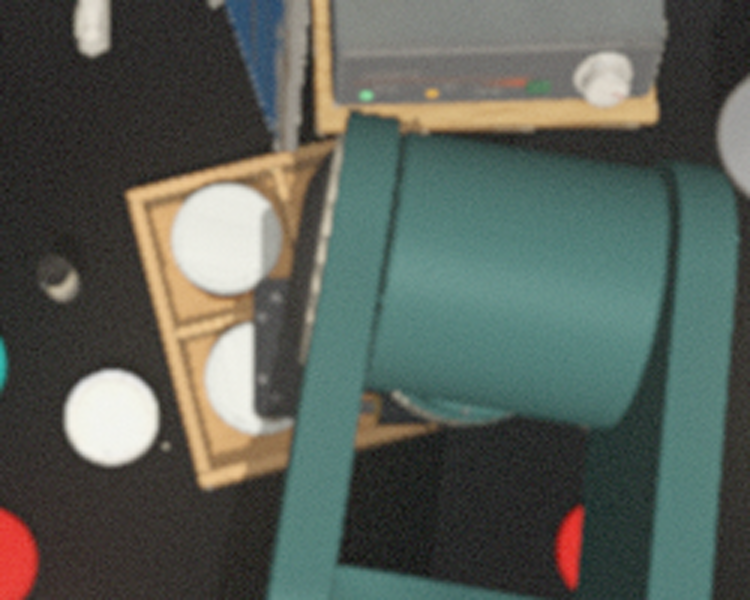

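Emit:
play_rows(steps=[[0,0,-0.001,0,0],[0,0,-0.002,0,0],[0,0,-0.003,0,0],[0,0,-0.003,0,0]])

```text
clock: 4.8
eef_pos: [497.0, -55.9, 80.7]
ee_rot: [0.0, 1.0, 0.0, -0.0]
ft_force: [0.0, -0.5, 0.2]
grip_width: 0.004
```

Emit:
play_rows(steps=[[0,0,-0.001,0,0],[0,0,-0.002,0,0],[0,0,-0.002,0,0]])

```text
clock: 5.1
eef_pos: [497.0, -55.9, 78.7]
ee_rot: [0.0, 1.0, 0.0, -0.0]
ft_force: [0.3, -0.5, 0.4]
grip_width: 0.008
```

Emit:
play_rows(steps=[[0,0,-0.001,0,0],[0,0,-0.002,0,0],[0,0,-0.002,0,0]])

```text
clock: 5.4
eef_pos: [497.0, -55.9, 76.8]
ee_rot: [0.0, 1.0, -0.0, -0.0]
ft_force: [-0.7, -0.0, -0.4]
grip_width: 0.007
```

Emit:
play_rows(steps=[[0,0,-0.001,0,0],[0,0,-0.002,0,0],[0,0,-0.002,0,0]])

```text
clock: 5.7
eef_pos: [497.0, -55.9, 74.8]
ee_rot: [0.0, 1.0, 0.0, -0.0]
ft_force: [-0.0, 0.1, 0.8]
grip_width: 0.01
```

Emit:
play_rows(steps=[[0,0,-0.001,0,0],[0,0,-0.002,0,0],[0,0,-0.002,0,0]])

```text
clock: 6.0
eef_pos: [497.0, -55.9, 72.8]
ee_rot: [0.0, 1.0, -0.0, -0.0]
ft_force: [0.1, -0.4, 0.0]
grip_width: 0.003
```

Emit:
play_rows(steps=[[0,0,-0.001,0,0],[0,0,-0.001,0,0],[0,0,-0.001,0,0]])

```text
clock: 6.3
eef_pos: [497.1, -55.9, 71.9]
ee_rot: [0.0, 1.0, 0.0, -0.0]
ft_force: [-1.0, 0.4, -0.7]
grip_width: 0.005
```

There's no force yet at 71.9 mm, so either the fingers have missed the lid edge or the lid is tipping. I'll look before going lower.

Run:
```python
from h import *
f=grab_frame('scene'); w=grab_frame('wrist')
save('s4',cv2.resize(f['img'][170:270,260:400],None,fx=5,fy=5,interpolation=cv2.INTER_CUBIC))
save('w4',cv2.resize(w['img'][200:330,200:440],None,fx=3.3,fy=3.3,interpolation=cv2.INTER_CUBIC))
```

```text
(no output)
```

View pics/s4.png

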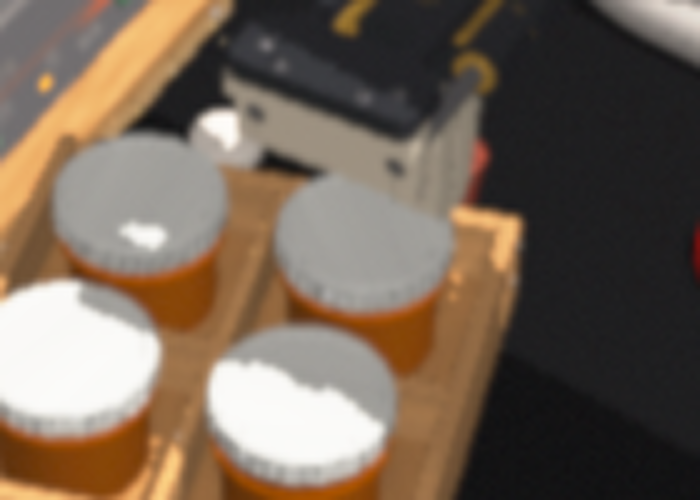

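View pics/w4.png

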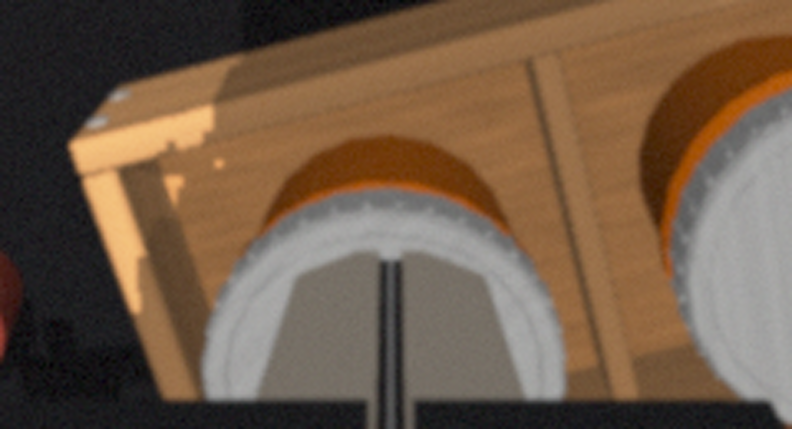

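Run:
```python
from h import *
f=grab_frame('scene'); st=monitor.get_state(); w=grab_frame('wrist')
X=np.array(st['eef_pos']); print(X,st['ft_force'])
for d in (0,5,10,15,20): print(d,proj(f,X+[0,0,d]).round(1),proj(w,X+[0,0,d],st).round(1))
# NR lid near-edge check: rows of wrist for lid edge point
for z in (68,72,76,80): print(z,proj(w,[523-35,-56,z],st).round(1), proj(f,[523-35,-56,z]).round(1))
for c,dd in ((f,None),(w,st)):
  for l in lids(spotter.silhouettes('scene' if c is f else 'wrist','lid_a'),c,dd,74): print(l)
```

```text
[497.08286691 -55.90360078  71.96077634] [-0.03161719  0.02178695  0.30305113]
0 [345.2 221.5] [318.  268.9]
5 [345.3 219.6] [318.  272.1]
10 [345.4 217.8] [318.  275.5]
15 [345.5 215.9] [318. 279.]
20 [345.7 214. ] [318.  282.6]
68 [317.9 252.9] [349.2 224.6]
72 [317.9 255.1] [349.3 223.1]
76 [317.8 257.4] [349.4 221.6]
80 [317.8 259.8] [349.6 220.1]
(0.77, [286.7, 212.7], [607.3, -16.9, 74.0], [610.2, -23.9, 74.0])
(0.71, [330.9, 216.8], [526.5, -51.3, 74.0], [523.0, -47.8, 74.0])
(0.65, [272.3, 241.7], [587.7, 63.5, 74.0], [589.0, 62.3, 74.0])
(0.95, [485.1, 408.5], [601.1, 60.5, 74.0], [605.8, 67.7, 74.0])
(0.66, [311.9, 275.6], [500.6, -59.7, 74.0], [524.3, -57.5, 74.0])
(0.6, [463.0, 278.9], [502.9, 33.3, 74.0], [500.1, 32.4, 74.0])
(0.57, [314.3, 413.8], [605.8, -58.6, 74.0], [604.6, -57.4, 74.0])
```

Emit:
play_rows(steps=[[0,0,-0.001,0,0],[0,0,-0.001,0,0],[0,0,-0.001,0,0]])

```text
clock: 6.9
eef_pos: [497.0, -55.9, 70.9]
ee_rot: [0.0, 1.0, -0.0, -0.0]
ft_force: [0.9, -0.2, -0.2]
grip_width: 0.006
```

Emit:
play_rows(steps=[[0,0,-0.001,0,0],[0,0,-0.001,0,0],[0,0,-0.001,0,0]])

```text
clock: 7.2
eef_pos: [497.0, -55.9, 69.9]
ee_rot: [0.0, 1.0, 0.0, -0.0]
ft_force: [-0.1, 0.3, -0.9]
grip_width: 0.007
```

Emit:
play_rows(steps=[[0,0,-0.001,0,0],[0,0,-0.001,0,0],[0,0,-0.001,0,0]])

```text
clock: 7.5
eef_pos: [497.1, -55.9, 68.9]
ee_rot: [0.0, 1.0, -0.0, 0.0]
ft_force: [-0.3, -0.4, -0.4]
grip_width: 0.001
```

Emit:
play_rows(steps=[[0,0,-0.001,0,0],[0,0,-0.001,0,0],[0,0,-0.001,0,0]])

```text
clock: 7.8
eef_pos: [497.0, -55.9, 67.9]
ee_rot: [0.0, 1.0, 0.0, -0.0]
ft_force: [0.2, 0.0, 0.3]
grip_width: 0.007
```

Run:
```python
from h import *
f=grab_frame('scene'); w=grab_frame('wrist')
save('s5',cv2.resize(f['img'][170:270,260:400],None,fx=5,fy=5,interpolation=cv2.INTER_CUBIC))
save('w5',cv2.resize(w['img'][200:330,200:440],None,fx=3.3,fy=3.3,interpolation=cv2.INTER_CUBIC))
```

```text
(no output)
```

View pics/s5.png

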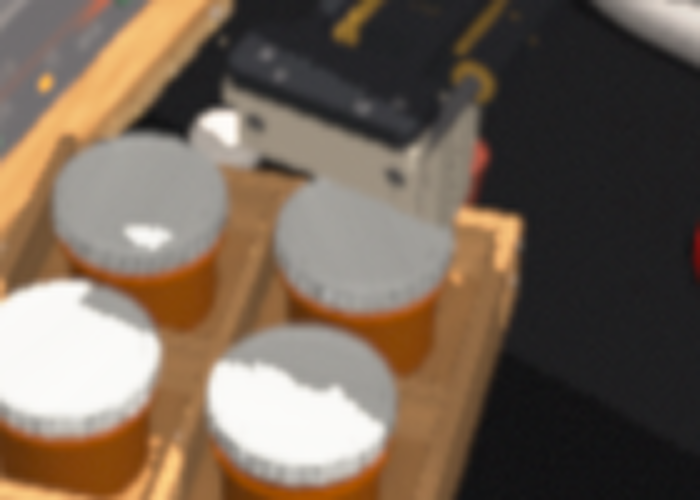

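View pics/w5.png

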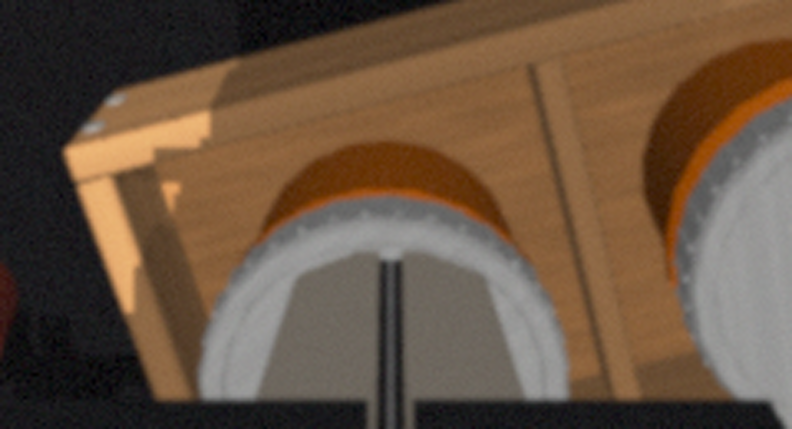

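Both views show the fingertips still above the lid. They look about 10–15 mm higher than the reported TCP, so I'll keep descending gently.

Emit:
play_rows(steps=[[0,0,-0.001,0,0],[0,0,-0.002,0,0],[0,0,-0.002,0,0]])

```text
clock: 8.2
eef_pos: [497.0, -55.9, 65.8]
ee_rot: [0.0, 1.0, 0.0, -0.0]
ft_force: [0.2, 0.5, 0.0]
grip_width: 0.004
```

Emit:
play_rows(steps=[[0,0,-0.001,0,0],[0,0,-0.002,0,0],[0,0,-0.002,0,0]])

```text
clock: 8.5
eef_pos: [497.0, -55.9, 63.8]
ee_rot: [0.0, 1.0, 0.0, -0.0]
ft_force: [0.1, -0.8, 0.4]
grip_width: 0.007
```

Run:
```python
from h import *
f=grab_frame('scene'); w=grab_frame('wrist')
a=cv2.resize(f['img'][180:250,310:380],None,fx=7,fy=7,interpolation=cv2.INTER_CUBIC)
save('s6',a)
save('w6',cv2.resize(w['img'][240:325,270:370],None,fx=6,fy=6,interpolation=cv2.INTER_CUBIC))
```

```text
(no output)
```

View pics/s6.png

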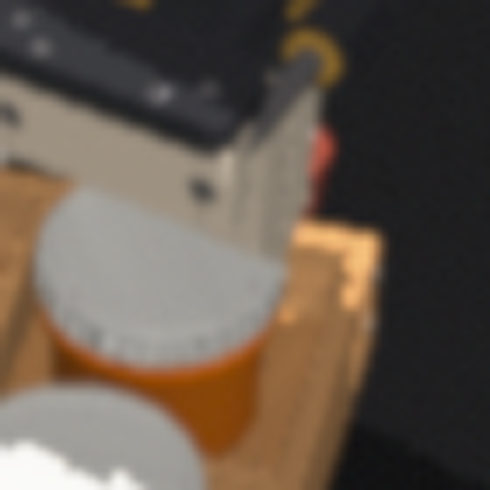

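View pics/w6.png

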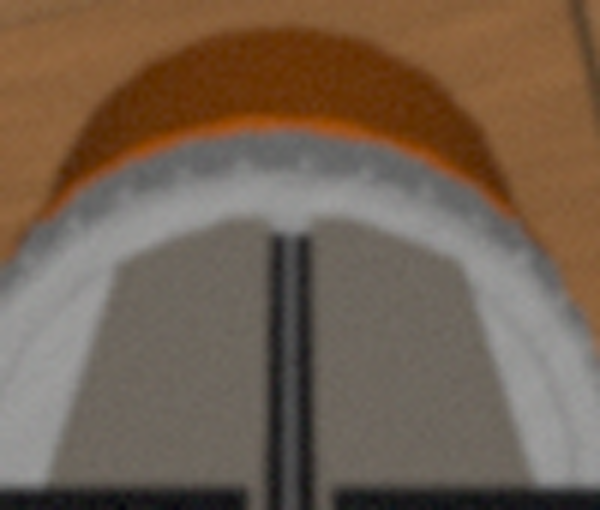

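The wide plate in the scene view is the gripper body, which hides the fingertips. I'll go on down in small steps and watch the force.

Emit:
play_rows(steps=[[0,0,-0.001,0,0],[0,0,-0.0015,0,0],[0,0,-0.0015,0,0]])

```text
clock: 8.9
eef_pos: [497.0, -55.9, 62.4]
ee_rot: [0.0, 1.0, 0.0, -0.0]
ft_force: [-0.4, -0.3, -0.3]
grip_width: 0.005
```

Emit:
play_rows(steps=[[0,0,-0.001,0,0],[0,0,-0.0015,0,0],[0,0,-0.0015,0,0]])

```text
clock: 9.2
eef_pos: [497.0, -55.9, 60.8]
ee_rot: [0.0, 1.0, 0.0, -0.0]
ft_force: [-0.1, -1.4, 0.4]
grip_width: -0.001
```

Run:
```python
from h import *
w=grab_frame('wrist')
save('w7',w['img'])
save('w7c',cv2.resize(w['img'][240:325,270:370],None,fx=6,fy=6,interpolation=cv2.INTER_CUBIC))
```

```text
(no output)
```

View pics/w7c.png

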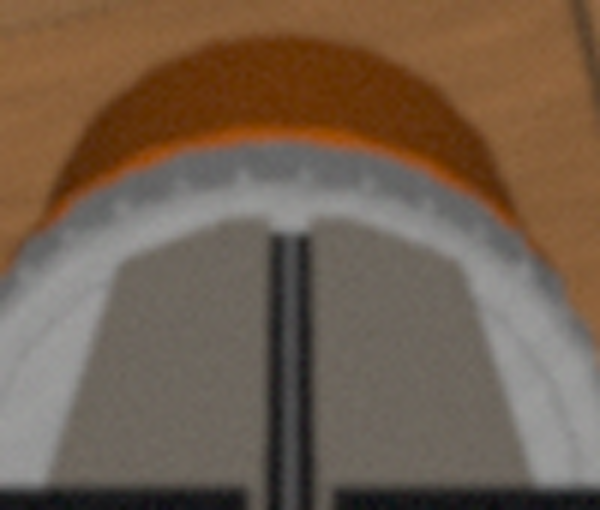

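View pics/w7.png

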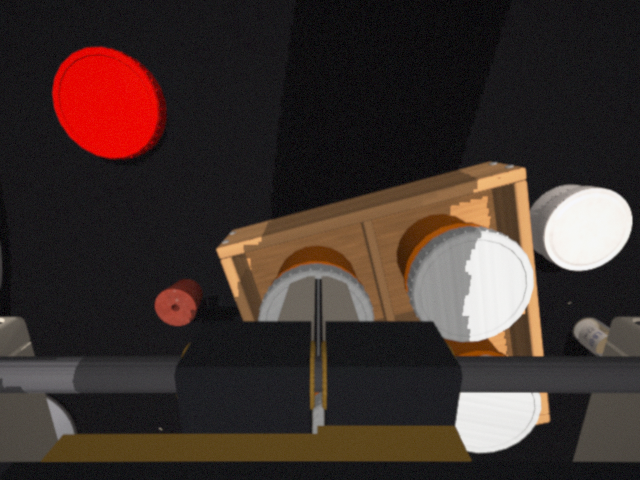

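Emit:
play_rows(steps=[[0,0,-0.001,0,0],[0,0,-0.002,0,0],[0,0,-0.002,0,0]])

```text
clock: 9.55
eef_pos: [497.0, -55.9, 58.8]
ee_rot: [0.0, 1.0, 0.0, -0.0]
ft_force: [-0.7, -0.2, -0.7]
grip_width: 0.009
```

Emit:
play_rows(steps=[[0,0,-0.001,0,0],[0,0,-0.002,0,0],[0,0,-0.002,0,0]])

```text
clock: 9.85
eef_pos: [497.0, -55.9, 56.8]
ee_rot: [0.0, 1.0, 0.0, -0.0]
ft_force: [1.2, 0.3, -0.3]
grip_width: 0.008
```

Run:
```python
from h import *
st=monitor.get_state(); print(st['eef_pos'],st['ft_force'])
w=grab_frame('wrist')
save('w8c',cv2.resize(w['img'][240:325,250:390],None,fx=5.5,fy=5.5,interpolation=cv2.INTER_CUBIC))
```

```text
[496.97214265 -55.91760059  56.78077483] [ 1.1664856   0.31783905 -0.33086674]
```

View pics/w8c.png

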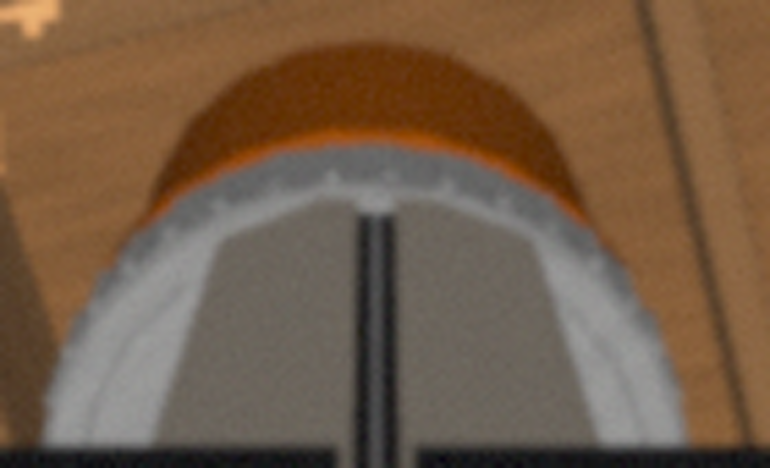

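Run:
```python
from h import *
from scipy.optimize import least_squares
st=monitor.get_state(); w=grab_frame('wrist')
for n in ('w3','w7'):
    im=cv2.imread(f'pics/{n}.png'); print(n,im[:,316:321].mean(1)[245:282].round(0).astype(int).tolist())
print('now',w['img'][:,316:321,::-1].mean(1)[245:282].round(0).astype(int).tolist())
# fit edge
obs=[(71.9,264.5),(67.9,266),(63.8,270),(60.8,271.7),(56.8,274)]
def pr(x,z,tz):
    s=dict(st); s['eef_pos']=np.array([497.,-55.9,tz]); return proj(w,[x,-56,z],s)[1]
r=least_squares(lambda p:[pr(p[0],p[1],t)-o for t,o in obs],[490,76]); print(r.x,r.fun)
for z in (65,70,76,81):
    r=least_squares(lambda p:[pr(p[0],z,t)-o for t,o in obs],[490]); print(z,r.x,r.fun.round(1))
for dx in (-7.5,0,7.5):
    print(dx,[(d,pr(497+dx,56.8+d,56.8).round(1)) for d in (0,5,10,15,20,25,30)])
```

```text
w3 [[16, 73, 142], [10, 70, 139], [12, 75, 149], [32, 95, 178], [67, 115, 190], [111, 130, 169], [133, 137, 146], [138, 139, 140], [140, 141, 142], [146, 147, 148], [157, 159, 159], [173, 174, 175], [183, 184, 184], [192, 193, 194], [197, 198, 199], [198, 199, 200], [198, 199, 200], [194, 196, 195], [193, 193, 194], [196, 198, 198], [203, 203, 205], [203, 204, 204], [202, 204, 203], [203, 204, 205], [202, 203, 203], [202, 202, 202], [200, 201, 201], [201, 201, 202], [200, 201, 202], [200, 200, 201], [199, 200, 201], [197, 198, 199], [191, 192, 193], [161, 162, 163], [111, 111, 112], [82, 82, 82], [77, 76, 77]]
w7 [[43, 79, 121], [23, 62, 108], [6, 52, 102], [5, 52, 101], [9, 53, 104], [7, 53, 103], [11, 52, 104], [8, 52, 103], [8, 52, 104], [13, 53, 105], [10, 54, 105], [6, 52, 104], [8, 53, 104], [7, 52, 104], [5, 52, 106], [10, 56, 113], [8, 67, 136], [31, 81, 151], [69, 91, 138], [94, 101, 113], [102, 102, 102], [103, 103, 103], [103, 103, 103], [106, 105, 106], [111, 111, 111], [121, 122, 122], [131, 132, 132], [137, 138, 138], [142, 143, 144], [146, 147, 148], [148, 149, 150], [
[... 763 characters left out ...]
5245] [ 0.   0.9 -0.6 -0.4 -0. ]
70 [494.75939127] [-0.1  0.9 -0.6 -0.3  0.1]
76 [492.27249507] [-0.2  0.8 -0.6 -0.2  0.3]
81 [490.19991569] [-0.4  0.7 -0.6 -0.2  0.4]
-7.5 [(0, np.float64(257.5)), (5, np.float64(260.5)), (10, np.float64(263.6)), (15, np.float64(266.8)), (20, np.float64(270.2)), (25, np.float64(273.8)), (30, np.float64(277.6))]
0 [(0, np.float64(268.9)), (5, np.float64(272.1)), (10, np.float64(275.5)), (15, np.float64(279.0)), (20, np.float64(282.6)), (25, np.float64(286.5)), (30, np.float64(290.5))]
7.5 [(0, np.float64(280.1)), (5, np.float64(283.5)), (10, np.float64(287.1)), (15, np.float64(290.8)), (20, np.float64(294.7)), (25, np.float64(298.9)), (30, np.float64(303.2))]
```

The edge fit puts the NR lid's near edge at x≈492, z≈76, and the lid has not been touched. The fingertips must therefore sit about 20–29 mm above the reported TCP. I'll shift 2 mm inward and continue down.

Emit:
play_rows(steps=[[0.002,0,-0.001,0,0],[0.002,0,-0.002,0,0],[0.002,0,-0.003,0,0],[0.002,0,-0.003,0,0]])

```text
clock: 10.35
eef_pos: [499.0, -55.9, 53.7]
ee_rot: [0.0, 1.0, 0.0, -0.0]
ft_force: [0.2, 0.4, -0.2]
grip_width: 0.007
```

Emit:
play_rows(steps=[[0,0,-0.001,0,0],[0,0,-0.002,0,0],[0,0,-0.002,0,0]])

```text
clock: 10.65
eef_pos: [499.0, -55.9, 51.8]
ee_rot: [0.0, 1.0, 0.0, -0.0]
ft_force: [-0.1, 0.3, -0.1]
grip_width: 0.006
```

Run:
```python
from h import *
st=monitor.get_state(); print(st['eef_pos'],st['ft_force'])
w=grab_frame('wrist'); f=grab_frame('scene')
print(proj(f,[461,38,51.8+84]),proj(f,[536,38,51.8+84]))
save('w9c',cv2.resize(w['img'][240:325,250:390],None,fx=5.5,fy=5.5,interpolation=cv2.INTER_CUBIC))
save('s9',cv2.resize(f['img'][150:270,260:400],None,fx=5,fy=5,interpolation=cv2.INTER_CUBIC))
```

```text
[498.96753773 -55.89170855  51.76283054] [-0.1079588   0.31634794 -0.09879319]
[339.54433568 234.88170314] [302.56108524 219.50874395]
```

View pics/w9c.png

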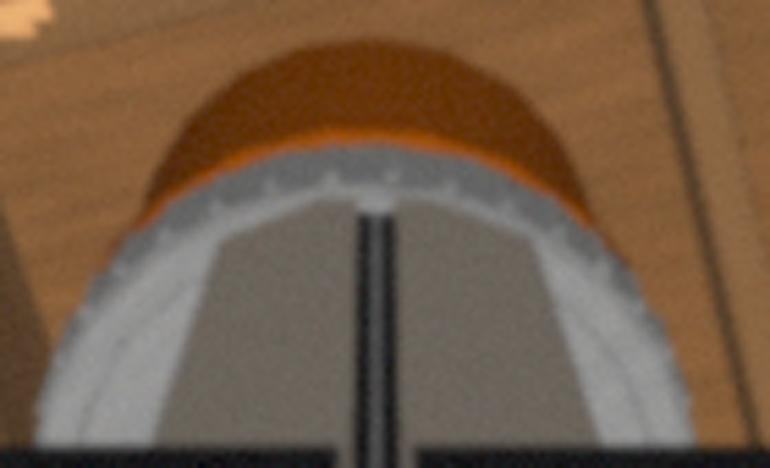

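View pics/s9.png

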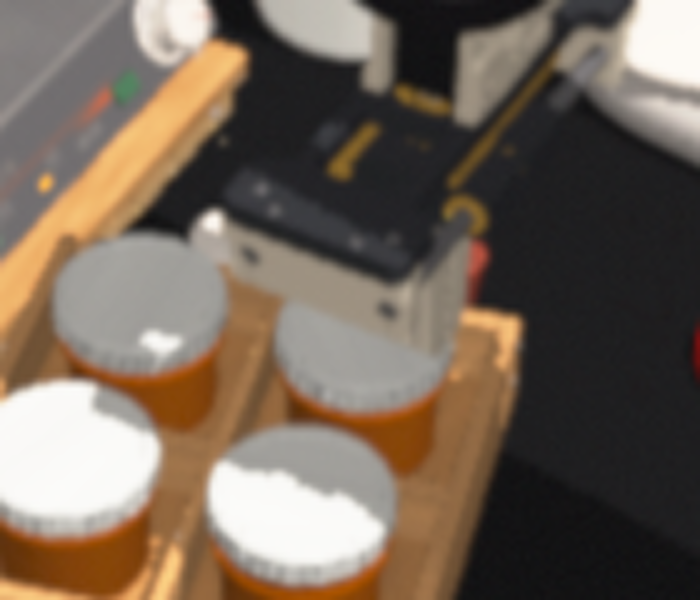

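Emit:
play_rows(steps=[[0,0,-0.001,0,0],[0,0,-0.002,0,0],[0,0,-0.002,0,0]])

```text
clock: 11.05
eef_pos: [499.0, -55.9, 49.8]
ee_rot: [0.0, 1.0, 0.0, -0.0]
ft_force: [0.6, -0.4, -0.0]
grip_width: 0.006
```

Emit:
play_rows(steps=[[0,0,-0.001,0,0],[0,0,-0.002,0,0],[0,0,-0.002,0,0]])

```text
clock: 11.35
eef_pos: [499.0, -55.9, 47.8]
ee_rot: [0.0, 1.0, 0.0, -0.0]
ft_force: [0.1, -0.1, -0.6]
grip_width: 0.005
```

Run:
```python
from h import *
st=monitor.get_state(); print(st['eef_pos'],st['ft_force'])
w=grab_frame('wrist'); 
save('w10c',cv2.resize(w['img'][240:325,250:390],None,fx=5.5,fy=5.5,interpolation=cv2.INTER_CUBIC))
```

```text
[499.00144536 -55.88781382  47.79911935] [ 0.1158252  -0.08247989 -0.57288826]
```

View pics/w10c.png

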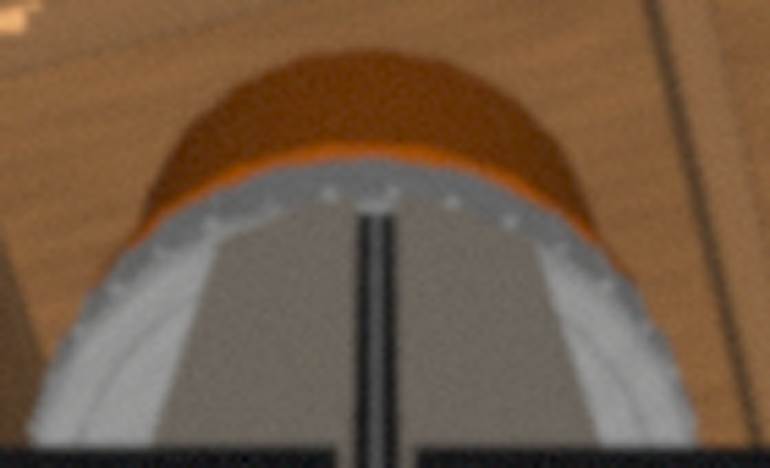

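The tip front edge now coincides with the lid edge, so contact should be close.

Emit:
play_rows(steps=[[0,0,-0.001,0,0],[0,0,-0.001,0,0],[0,0,-0.001,0,0]])

```text
clock: 11.7
eef_pos: [499.0, -55.9, 46.9]
ee_rot: [0.0, 1.0, -0.0, -0.0]
ft_force: [-0.5, 0.2, 0.1]
grip_width: -0.001
```

Emit:
play_rows(steps=[[0,0,-0.001,0,0],[0,0,-0.001,0,0],[0,0,-0.001,0,0]])

```text
clock: 12.0
eef_pos: [499.0, -55.9, 45.9]
ee_rot: [0.0, 1.0, 0.0, -0.0]
ft_force: [0.0, -0.1, 0.4]
grip_width: 0.007
```

Emit:
play_rows(steps=[[0,0,-0.001,0,0],[0,0,-0.001,0,0],[0,0,-0.001,0,0]])

```text
clock: 12.3
eef_pos: [499.2, -55.9, 45.6]
ee_rot: [0.0, 1.0, -0.0, 0.0]
ft_force: [-3.7, 0.5, 7.6]
grip_width: 0.007
```

Run:
```python
from h import *
st=monitor.get_state(); print(st['eef_pos'],st['ft_force'],st['ft_torque'])
w=grab_frame('wrist'); 
save('w11c',cv2.resize(w['img'][240:325,250:390],None,fx=5.5,fy=5.5,interpolation=cv2.INTER_CUBIC))
```

```text
[499.17133627 -55.89814026  45.56316987] [-3.69860348  0.47809775  7.6010006 ] [ 0.17305559  0.48073872 -0.02893807]
```

View pics/w11c.png

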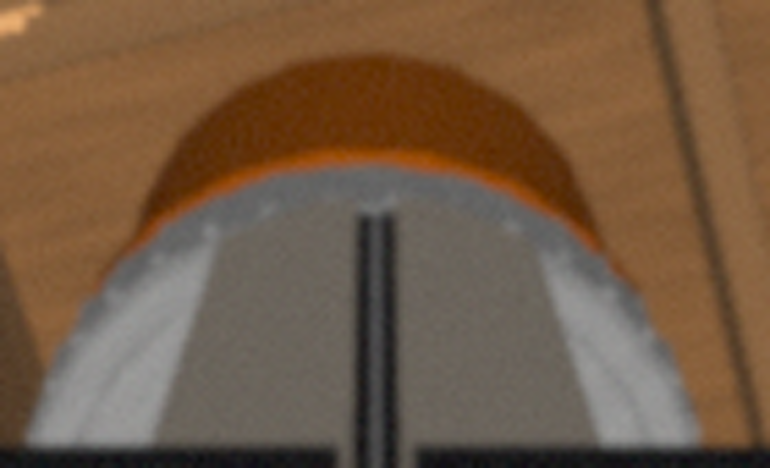

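The force rose from 0 to 7.6 N within 0.7 mm, and the skirt stayed where the rim was, so NR looks solid. I'll save a scene image while still pressing for comparison, then go up and over to NL. The tip contact plane is about 30 mm above the reported TCP.

Run:
```python
from h import *
np.save('press_nr.npy',grab_frame('scene')['img'])
```

Emit:
play_rows(steps=[[0,0,0.01,0,0],[0,0,0.02,0,0],[-0.01,0.045,0.02,0,0],[-0.022,0.09,0.02,0,0],[-0.022,0.09,0.02,0,0]])

```text
clock: 12.9
eef_pos: [476.3, 37.6, 65.9]
ee_rot: [-0.001, 1.0, 0.0, 0.0]
ft_force: [0.2, 0.3, 0.1]
grip_width: 0.004
```

Run:
```python
from h import *
a=np.load('press_nr.npy'); st=monitor.get_state(); w=grab_frame('wrist'); b=grab_frame('scene')['img']
c=lambda i: cv2.resize(i[195:245,305:365],None,fx=6,fy=6,interpolation=cv2.INTER_CUBIC)
save('cmp',np.hstack([c(a),c(b)]))
print(st['eef_pos'],st['ft_force'])
for l in lids(spotter.silhouettes('wrist','lid_a'),w,st): print(l)
save('w12c',cv2.resize(w['img'][220:335,250:390],None,fx=5,fy=5,interpolation=cv2.INTER_CUBIC))
```

```text
[476.27973613  37.64973878  65.89656573] [0.19372781 0.32705791 0.0536802 ]
(0.87, [293.0, 284.2], [481.9, 22.8, 76.0], [498.6, 32.8, 76.0])
(0.65, [159.8, 319.4], [505.5, -59.1, 76.0], [516.7, -56.6, 76.0])
(0.59, [314.8, 412.8], [576.3, 35.7, 76.0], [576.5, 36.5, 76.0])
(0.4, [178.5, 430.3], [591.2, -57.5, 76.0], [589.4, -58.0, 76.0])
```

View pics/cmp.png

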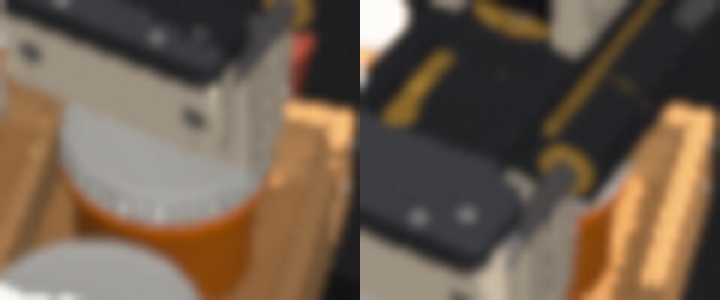

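View pics/w12c.png

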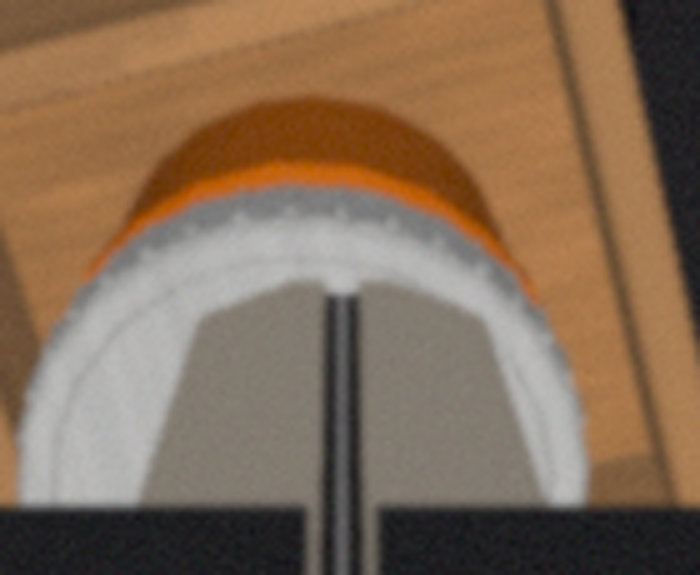

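In the NL view a thicker orange rim band shows under the skirt, which suggests this lid may stand high. Centre the finger (y −4, x +2) and descend.

Emit:
play_rows(steps=[[0.002,-0.0045,-0.005,0,0],[0.002,-0.0045,-0.01,0,0],[0.002,-0.0045,-0.013,0,0],[0.002,-0.0045,-0.013,0,0]])

```text
clock: 13.45
eef_pos: [478.8, 29.1, 51.1]
ee_rot: [0.001, 1.0, -0.0, -0.001]
ft_force: [0.5, 0.5, -0.1]
grip_width: 0.006
```

Emit:
play_rows(steps=[[0,0,-0.001,0,0],[0,0,-0.001,0,0],[0,0,-0.001,0,0]])

```text
clock: 13.75
eef_pos: [479.1, 29.6, 51.1]
ee_rot: [0.0, 1.0, 0.0, 0.0]
ft_force: [-0.7, -1.0, -0.0]
grip_width: 0.003
```

Emit:
play_rows(steps=[[0,0,-0.001,0,0],[0,0,-0.001,0,0],[0,0,-0.001,0,0]])

```text
clock: 14.05
eef_pos: [479.0, 29.6, 50.0]
ee_rot: [0.0, 1.0, -0.0, 0.0]
ft_force: [1.0, -1.1, 0.6]
grip_width: 0.003
```

Emit:
play_rows(steps=[[0,0,-0.001,0,0],[0,0,-0.001,0,0],[0,0,-0.001,0,0]])

```text
clock: 14.35
eef_pos: [479.1, 29.6, 48.9]
ee_rot: [0.0, 1.0, -0.0, -0.0]
ft_force: [0.7, 0.0, 0.0]
grip_width: 0.007
```

Emit:
play_rows(steps=[[0,0,-0.001,0,0],[0,0,-0.001,0,0],[0,0,-0.001,0,0]])

```text
clock: 14.65
eef_pos: [479.0, 29.6, 47.9]
ee_rot: [0.0, 1.0, -0.0, -0.0]
ft_force: [-0.2, -0.2, 0.1]
grip_width: 0.004
```

Run:
```python
from h import *
st=monitor.get_state(); print(st['eef_pos'],st['ft_force'],st['ft_torque'])
w=grab_frame('wrist'); 
save('w13c',cv2.resize(w['img'][220:335,250:390],None,fx=5,fy=5,interpolation=cv2.INTER_CUBIC))
```

```text
[479.04333304  29.59853783  47.91530417] [-0.17449373 -0.17286191  0.05539022] [ 0.05101386 -0.14738111 -0.04930117]
```

View pics/w13c.png

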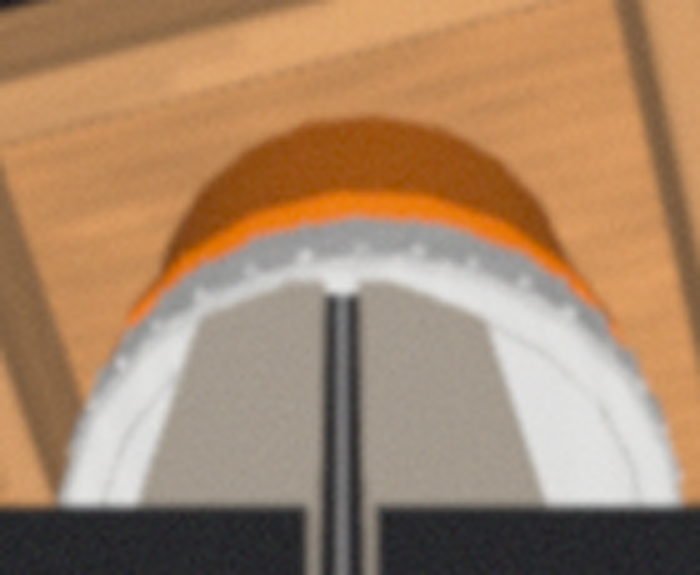

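Emit:
play_rows(steps=[[0,0.003,-0.001,0,0],[0,0.003,-0.001,0,0],[0,0.003,-0.001,0,0]])

```text
clock: 15.0
eef_pos: [479.0, 32.7, 46.9]
ee_rot: [0.0, 1.0, -0.0, -0.0]
ft_force: [-0.5, 0.3, 0.4]
grip_width: 0.004
```

Emit:
play_rows(steps=[[0,0,-0.001,0,0],[0,0,-0.001,0,0],[0,0,-0.001,0,0]])

```text
clock: 15.3
eef_pos: [479.0, 32.6, 45.9]
ee_rot: [0.0, 1.0, -0.0, -0.0]
ft_force: [0.3, 0.5, 0.2]
grip_width: 0.003
```

Emit:
play_rows(steps=[[0,0,-0.001,0,0],[0,0,-0.001,0,0],[0,0,-0.001,0,0]])

```text
clock: 15.6
eef_pos: [479.2, 32.6, 45.3]
ee_rot: [0.0, 1.0, 0.0, 0.0]
ft_force: [-1.8, 0.5, 3.9]
grip_width: 0.006
```

Emit:
play_rows(steps=[[0,0,-0.0005,0,0],[0,0,-0.0005,0,0],[0,0,-0.0005,0,0]])

```text
clock: 15.9
eef_pos: [479.3, 32.6, 45.1]
ee_rot: [0.0, 1.0, 0.0, 0.0]
ft_force: [-3.2, 1.2, 9.6]
grip_width: 0.01
```

Run:
```python
from h import *
st=monitor.get_state(); print(st['eef_pos'],st['ft_force'],st['ft_torque'])
w=grab_frame('wrist'); 
save('w14c',cv2.resize(w['img'][220:335,250:390],None,fx=5,fy=5,interpolation=cv2.INTER_CUBIC))
```

```text
[479.29971262  32.6274285   45.05333288] [-3.24403452  1.17600925  9.60191224] [ 0.19949895  0.3297443  -0.00598554]
```

View pics/w14c.png

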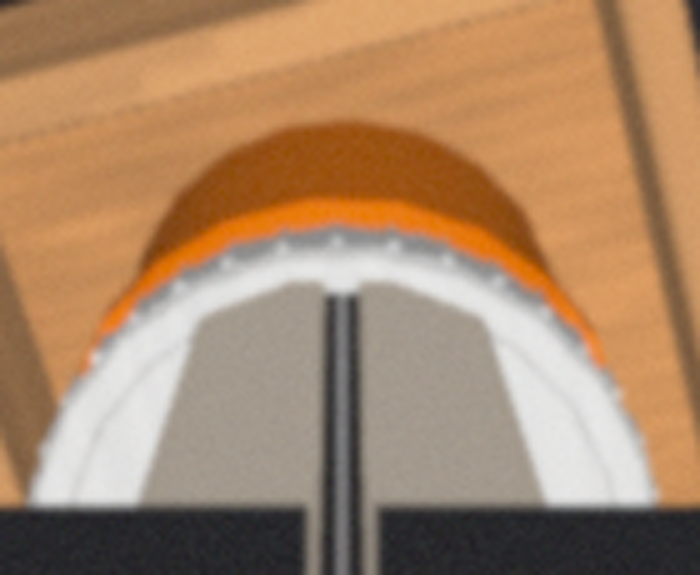

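The skirt under the finger has thinned from about 35 to 18 px (in the ×5 crop), with about 10 N on it. The lid has tipped toward the finger, so NL is the loose lid. I'll lift straight off, check that it levels, then move over its centre.

Emit:
play_rows(steps=[[0,0,0.004,0,0],[0,0,0.01,0,0],[0,0,0.014,0,0],[0.012,0,0.014,0,0],[0.0245,0,0.014,0,0]])

```text
clock: 16.45
eef_pos: [504.7, 32.6, 58.7]
ee_rot: [0.0, 1.0, -0.0, 0.0]
ft_force: [0.2, -1.0, -0.2]
grip_width: 0.0
```

Emit:
play_rows(steps=[[0,0,-0.002,0,0],[0,0,-0.004,0,0],[0,0,-0.006,0,0],[0,0,-0.006,0,0]])

```text
clock: 16.85
eef_pos: [503.1, 32.6, 51.9]
ee_rot: [0.0, 1.0, 0.0, -0.0]
ft_force: [-0.0, 0.3, 0.0]
grip_width: 0.002
```

Run:
```python
from h import *
st=monitor.get_state(); print(st['clock'],st['eef_pos'],st['ft_force'],st['ft_torque'])
w=grab_frame('wrist'); 
print(proj(w,[503.5-35,33,80],st),proj(w,[503.5,33+35,80],st),proj(w,[503.5,33-35,80],st))
save('w15c',cv2.resize(w['img'][190:335,250:390],None,fx=4,fy=4,interpolation=cv2.INTER_CUBIC))
```

```text
16.85 [503.11515182  32.61111355  51.88782073] [-0.01379378  0.33699271  0.00397152] [ 0.05009905 -0.13316967 -0.00969151]
[318.7577709  226.92532172] [383.75383226 289.56455343] [253.76095888 289.64263397]
```

View pics/w15c.png

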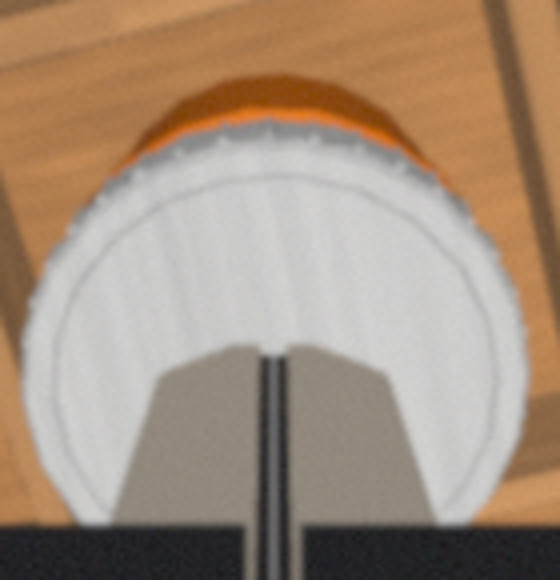

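The lid is level again and centred under the fingers: the near edge is at row 227, against 226.9 predicted for x=503.5. I'll press down gently in the middle.

Emit:
play_rows(steps=[[0,0,-0.001,0,0],[0,0,-0.002,0,0],[0,0,-0.002,0,0]])

```text
clock: 17.2
eef_pos: [503.5, 32.6, 50.4]
ee_rot: [0.0, 1.0, -0.0, -0.0]
ft_force: [-0.3, -0.1, -0.3]
grip_width: 0.005
```

Emit:
play_rows(steps=[[0,0,-0.0005,0,0],[0,0,-0.001,0,0],[0,0,-0.001,0,0]])

```text
clock: 17.5
eef_pos: [503.5, 32.6, 49.4]
ee_rot: [0.0, 1.0, -0.0, -0.0]
ft_force: [0.4, -0.5, 0.6]
grip_width: 0.004
```

Emit:
play_rows(steps=[[0,0,-0.0005,0,0],[0,0,-0.001,0,0],[0,0,-0.001,0,0]])

```text
clock: 17.8
eef_pos: [503.5, 32.6, 48.3]
ee_rot: [0.0, 1.0, 0.0, -0.0]
ft_force: [0.5, -0.5, 0.4]
grip_width: 0.001
```

Emit:
play_rows(steps=[[0,0,-0.0005,0,0],[0,0,-0.001,0,0],[0,0,-0.001,0,0]])

```text
clock: 18.1
eef_pos: [503.5, 32.6, 47.4]
ee_rot: [0.0, 1.0, 0.0, -0.0]
ft_force: [0.4, -0.5, -0.3]
grip_width: 0.006
```

Emit:
play_rows(steps=[[0,0,-0.0005,0,0],[0,0,-0.0005,0,0],[0,0,-0.0005,0,0]])

```text
clock: 18.4
eef_pos: [503.7, 32.6, 47.2]
ee_rot: [0.0, 1.0, -0.0, 0.0]
ft_force: [-1.8, 0.3, 4.7]
grip_width: 0.01
```

Emit:
play_rows(steps=[[0,0,-0.0005,0,0],[0,0,-0.0005,0,0],[0,0,-0.0005,0,0]])

```text
clock: 18.7
eef_pos: [503.7, 32.6, 47.0]
ee_rot: [0.0, 1.0, -0.0, 0.0]
ft_force: [-3.7, -1.0, 9.1]
grip_width: 0.006
```

Emit:
play_rows(steps=[[0,0,-0.0005,0,0],[0,0,-0.0005,0,0],[0,0,-0.0005,0,0]])

```text
clock: 19.0
eef_pos: [503.8, 32.6, 46.7]
ee_rot: [0.0, 1.0, -0.0, 0.0]
ft_force: [-4.2, 0.2, 10.8]
grip_width: 0.0
```

Emit:
play_rows(steps=[[0,0,-0.0005,0,0],[0,0,-0.001,0,0],[0,0,-0.001,0,0]])

```text
clock: 19.3
eef_pos: [503.8, 32.6, 45.7]
ee_rot: [0.0, 1.0, -0.0, 0.0]
ft_force: [-3.5, -0.3, 11.5]
grip_width: 0.004
```

The plug is yielding at about 11.5 N. Follow it down until it is solid.

Emit:
play_rows(steps=[[0,0,-0.0005,0,0],[0,0,-0.001,0,0],[0,0,-0.001,0,0]])

```text
clock: 19.6
eef_pos: [503.7, 32.6, 44.7]
ee_rot: [0.0, 1.0, 0.0, 0.0]
ft_force: [-5.2, -0.3, 10.7]
grip_width: 0.003
```

Emit:
play_rows(steps=[[0,0,-0.0005,0,0],[0,0,-0.001,0,0],[0,0,-0.001,0,0]])

```text
clock: 19.9
eef_pos: [503.8, 32.6, 43.7]
ee_rot: [0.0, 1.0, 0.0, 0.0]
ft_force: [-4.6, -0.4, 11.6]
grip_width: 0.004
```

Emit:
play_rows(steps=[[0,0,-0.0005,0,0],[0,0,-0.0005,0,0],[0,0,-0.0005,0,0]])

```text
clock: 20.2
eef_pos: [503.8, 32.6, 43.3]
ee_rot: [0.0, 1.0, -0.0, 0.0]
ft_force: [-5.0, -0.6, 11.1]
grip_width: 0.004
```

Emit:
play_rows(steps=[[0,0,-0.0005,0,0],[0,0,-0.0005,0,0],[0,0,-0.0005,0,0]])

```text
clock: 20.5
eef_pos: [503.8, 32.6, 43.2]
ee_rot: [0.0, 1.0, -0.0, 0.0]
ft_force: [-6.8, 0.3, 16.7]
grip_width: 0.006
```

Emit:
play_rows(steps=[[0,0,-0.0005,0,0],[0,0,-0.0005,0,0],[0,0,-0.0005,0,0]])

```text
clock: 20.8
eef_pos: [504.0, 32.6, 43.1]
ee_rot: [0.0, 1.0, -0.0, 0.001]
ft_force: [-7.9, -0.3, 20.4]
grip_width: 0.005
```

The lid sank 4 mm (47.3 → 43.2) and then went solid, reaching 20 N. Lift clear and check.

Emit:
play_rows(steps=[[0,0,0.003,0,0],[0,0,0.008,0,0],[0,0,0.018,0,0],[-0.0245,0,0.018,0,0],[-0.0245,0,0.018,0,0]])

```text
clock: 21.3
eef_pos: [477.9, 32.6, 60.0]
ee_rot: [0.0, 1.0, -0.0, 0.0]
ft_force: [1.0, -0.5, 0.7]
grip_width: 0.007
```

Emit:
play_rows(steps=[[0,0,-0.005,0,0],[0,0,-0.01,0,0],[0,0,-0.014,0,0],[0,0,-0.0145,0,0]])

```text
clock: 21.7
eef_pos: [478.9, 32.6, 44.0]
ee_rot: [0.0, 1.0, -0.0, -0.001]
ft_force: [0.2, -0.2, 1.2]
grip_width: 0.004
```

Emit:
play_rows(steps=[[0,0,-0.0005,0,0],[0,0,-0.001,0,0],[0,0,-0.001,0,0]])

```text
clock: 22.0
eef_pos: [479.1, 32.6, 44.0]
ee_rot: [0.0, 1.0, -0.0, 0.0]
ft_force: [-0.0, 0.5, -0.3]
grip_width: 0.006
```

Emit:
play_rows(steps=[[0,0,-0.0005,0,0],[0,0,-0.001,0,0],[0,0,-0.001,0,0]])

```text
clock: 22.3
eef_pos: [479.2, 32.6, 43.3]
ee_rot: [0.0, 1.0, -0.0, 0.0]
ft_force: [-1.6, -0.4, 3.2]
grip_width: 0.008
```

Run:
```python
from h import *
st=monitor.get_state(); print(st['clock'],st['eef_pos'],st['ft_force'])
w=grab_frame('wrist'); 
save('w16c',cv2.resize(w['img'][220:335,250:390],None,fx=5,fy=5,interpolation=cv2.INTER_CUBIC))
```

```text
22.3 [479.18892119  32.61552873  43.28842716] [-1.63039688 -0.35252688  3.15143017]
```

View pics/w16c.png

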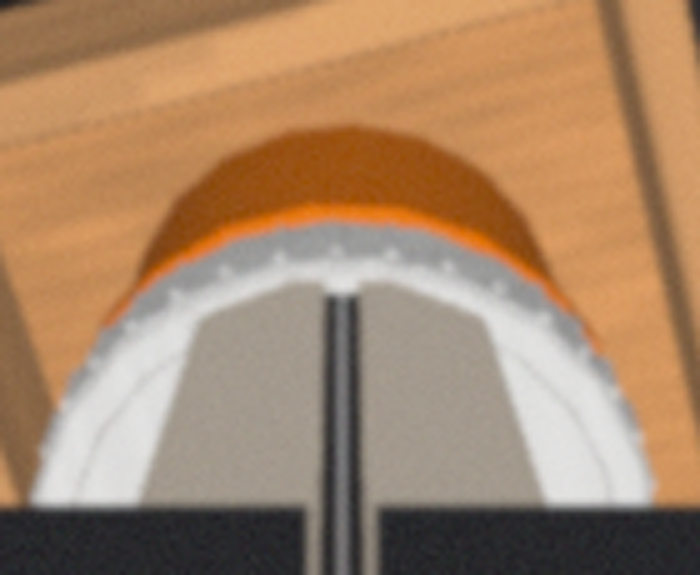

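The edge now meets the fingers at 43.3, the same height as the centre. The skirt is full height again and the orange band is thin, so the lid is home and solid. Move clear and do a last check.

Emit:
play_rows(steps=[[0,0,0.004,0,0],[0,0,0.02,0,0],[0,0,0.06,0,0],[0,0,0.11,0,0],[-0.02,0,0.15,0,0]])

```text
clock: 22.85
eef_pos: [459.6, 32.6, 196.5]
ee_rot: [0.0, 1.0, 0.0, 0.001]
ft_force: [-0.9, -0.7, 0.4]
grip_width: 0.005
```

Emit:
play_rows(steps=[[-0.02,-0.05,0.03,0,0],[-0.02,-0.1,0.05,0,0],[-0.02,-0.15,0.05,0,0],[-0.02,-0.18,0.05,0,0],[-0.02,-0.18,0.05,0,0]])

```text
clock: 23.35
eef_pos: [438.4, -151.4, 244.2]
ee_rot: [0.003, 1.0, -0.001, 0.0]
ft_force: [-0.9, 1.5, 0.1]
grip_width: 0.007
```

Run:
```python
from h import *
st=monitor.get_state(); print(st['clock'],st['eef_pos'],st['ft_force'])
f=grab_frame('scene'); t=grab_frame('top')
a=cv2.imread('pics/scene0.png')[:,:,::-1]
c=lambda i: cv2.resize(i[175:335,220:370],None,fx=2.6,fy=2.6,interpolation=cv2.INTER_CUBIC)
save('fin',np.hstack([c(a),c(f['img'])])); save('fint',t['img'])
for n in ('salve_tin','vial_1','rubber_bung','bottle_cap'):
    s=spotter.silhouettes('scene',n); print(n,[(q['conf'],q['pixel']) for q in s[:2]])
```

```text
23.35 [ 438.40240649 -151.37489977  244.18521166] [-0.85870702  1.51285542  0.07668141]
salve_tin [(0.73, [303.3, 312.4]), (0.57, [272.2, 243.1])]
vial_1 [(0.77, [246.5, 300.3]), (0.17, [331.0, 219.1])]
rubber_bung [(0.47, [348.0, 204.0])]
bottle_cap [(0.59, [308.0, 200.9])]
```

View pics/fin.png

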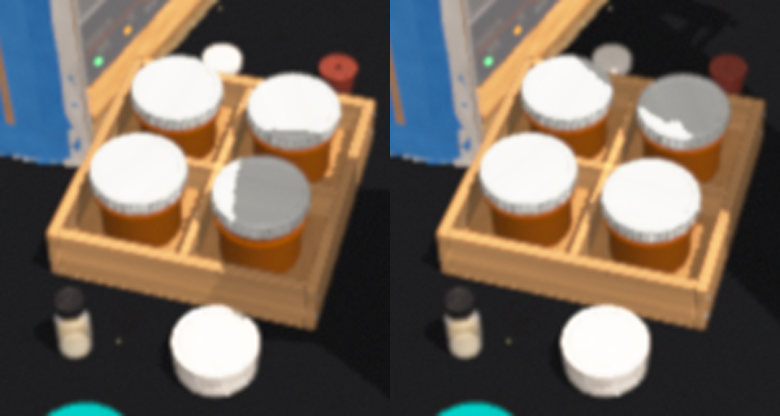

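The before and after views show three lids unchanged, the NL lid sitting lower by a couple of pixels, and the four loose things where they were. The arm is clear, so I'll hand in.

```bash
python3 -c "
from h import *
print(job.finish_job())"
```

```text
the job is handed in; nothing more can be done
None
```

The loose lid was the near-left one, at about x 503, y 33 mm. I pushed it home and handed the job in about 23 s into the 42 s limit; the system gave no verdict.

- **Finding it:** the near-right lid was solid, going from 0 to 7.6 N within about 0.7 mm. The near-left lid tipped toward the fingers under a 4–10 N edge press, then stood level again when let go. I did not press the two far lids, because the loose one was already found.
- **Seating it:** pressed in the middle, its plug gave way at about 11 N. The lid sank about 4 mm (tool height 47.3 to 43.2 mm) and went solid at 20 N.
- **Last checks:** a light edge press met the lid at the same height as its centre (43.3 mm, 3 N), with no rocking. The before and after pictures show the other lids and the four loose things where they were.
- **What disagreed:** the fingertips touched with the reported TCP about 30 mm below the lid tops I had measured from the pictures. I relied on force and the wrist pictures for contact instead. The force readings also had a sideways part of up to 8 N while pressing, though I saw no lid shift.

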